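Load the cap carrier into the date coder under its leaf spring

TASK

The flat white cap carrier sits in the channel of the bench-top date coder, on the coder's sprung floor plate. With the fingertips on the carrier's low ledge, press it down hard against the sprung floor and, keeping it pressed, push it under the hold-down bar and the leaf spring until its front is fully home against the end stop, then let go and move clear. Do not pinch or lift the carrier, and leave the spare carrier, bottles, caps and funnel where they stand.

Things in the scene. Friction and masses are not known exactly. Their poses are not given: they have to be found in the camera images.
- coder: Date coder for bottle caps, fixed. Origin: on the bench (z = 0), mid-width, straight below the hold-down bar. Its x axis is the loading direction, from the channel's open end (x = -200 mm) under the bar to the end stop; z up. The aluminium channel is 65 mm wide inside; its side rails are 12 mm thick, tops 42 mm above the bench.
- bar (a point): Middle of the underside of the dark steel hold-down bar that crosses the channel at coder x = -6 to +6 mm: underside 44 mm, top 58 mm above the bench (bolt heads 61 mm). Same axes as the coder.
- leaf_root (a point): Hinge end of the bronze leaf spring, 34 mm wide, just past the bar (coder x = 7 mm, 47 mm above the bench). It runs 40 mm on in the loading direction, sloping down to about 34 mm above the bench. A carrier pushed in, held down, lifts it; its tip then presses down with about 2 N.
- head (a point): Lower near edge of the grey print head: coder x = 57 mm, 75 mm above the bench. The head runs on to x = 103 mm, 109 mm high; the white housing behind spans x = 100 to 240 mm, 120 mm wide, 120 mm high.
- stop (a point): Middle of the end stop's upright face, at coder x = +75 mm, 36 mm above the bench (it spans 20 to 54 mm). The carrier's front end finishes against it.
- plate (a joint): How far the sprung channel floor is pressed down, m: 0 = up (its top 36 mm above the bench), 0.009 = against its lower stop (27 mm). It stays level; about 5 N starts it, 12 N (8.8 N at 5 mm) holds it fully down. Up, the carrier's block stands 6 mm too high for the bar and just butts against it; fully down it clears by 3 mm. Let go under the bar, it rises against the bar.
- carrier: flat white cap carrier loose in the channel, 130 mm long (x; +x end goes first), 62 mm wide (1.5 mm play each side), about 0.12 kg. Origin: centre of its underside, on the plate. From x = -25 to +65 mm a block 14 mm high with a black cap let in flush; from -65 to -25 mm a thumb ledge 8 mm high, open behind. Fully home its origin is at coder x = +10 mm.
- ledge (a point): Centre of the top of the carrier's ribbed thumb ledge (carrier x = -45 mm, 8 mm above the underside). The upright 6 mm step at carrier x = -25 mm, facing backward, lets the fingertips push forward; fully home it is still 9 mm short of the bar, so the ledge stays in the open.
- spare_carrier: a second cap carrier of the same shape and size, lying on the bench beside the coder; not part of the job
- bottle_a: empty glass bottle, 62 mm across, 178 mm tall, origin under its foot; bystander
- bottle_b: same kind of glass bottle; bystander
- bottle_c: same kind of glass bottle; bystander
- cap_a: loose black screw cap, 45 mm across, 14 mm high, on the bench; bystander
- cap_b: same kind of loose cap; bystander
- funnel: small steel funnel standing mouth down, 96 mm across, 75 mm high; bystander
Not all that is in view belongs to the job. Leave any blue or pink look-alike of the carrier alone.

How it is judged:
On the way, in this order (a step that is already met when the one before it is completed fails the run):
1. the carrier, pressed down by the fingers with the plate at least 5 mm down, has its front end past the bar (x of carrier in the frame of coder between -0.058 and -0.005 m and value of joint plate above 0.005 m and contact force between the fingers and carrier above 3 N), for 0.05 s.
2. the carrier is fully home against the end stop (x of carrier in the frame of coder above 0.006 m and angle between the x axis of carrier and the x axis of coder, either way round below 0.06 rad and z of carrier in the frame of coder below 0.034 m and angle between carrier's own z axis and vertical below 0.08 rad), for 0.1 s.
At the end, for the whole second after the job is handed in: The carrier is under the bar and leaf spring with its front within 4 mm of the end stop, flat and straight in the channel, at rest (all of step 2 and linear speed of carrier below 0.01 m/s); the robot touches nothing.
It fails at once if the carrier is lifted more than 8 mm off its place, or tipped (height (world z) of carrier above 0.044 m or angle between carrier's own z axis and vertical above 0.2 rad).
It fails at once if a bystander (spare carrier, bottle, cap, funnel) is shifted more than 15 mm (distance of any of spare_carrier, bottle_a, bottle_b, bottle_c, cap_a, cap_b, funnel from where it was at the start of the episode above 0.015 m).
It also fails if it takes over 40 s, if anything falls off the work surface, if the arm or the gripper's body presses on something with over 40 N, if the wrist force passes 120 N, or if a joint passes its speed limit or range.

ROBOT

A 6-joint arm with a two-finger parallel gripper is mounted at the origin on the work surface. World frame = base frame: x ahead of the robot, y to its left, z up, the work surface at z = 0. Lengths are in m, angles in rad, forces in N, time in s.
With the tool pointing down it reaches from about 0.35 to 0.975 m from the base axis. Payload 4.9 kg.
Tool frame: the origin (TCP) lies at the very end of the fingers, on their centre line; the grasp point (between the pads) lies 19 mm behind it (manip.grip_depth is the distance from the TCP to the grasp point, in m); z points along the fingers, x is the direction in which the jaws open and shut, and the axes are right-handed (so a half turn about z gives the same grasp; the last joint's range is limited). The gripper opens to 85 mm and grips with 20 to 120 N. Pads are 22 mm wide; open, the fingers measure 114 mm over their backs; the gripper's body (76 mm by 85 mm) begins 54 mm behind the grasp point. The pads swing forward as they close: fully open they stand 13 mm farther back than shut.
Start: joints at [1.114, 0.053, 1.613, -0, 1.476, -0.119], TCP at [0.207, 0.59, 0.231] pointing down, gripper open.
Joint ranges: [-3.01, 3.01], [-1.01, 2.22], [0.06, 2.58], [-1.02, 4.17], [0.09, 2.62], [-3.14, 3.14]. Speed limits (rad/s): [2.57, 2.57, 3.14, 3.14, 3.14, 3.14].

INTERFACE

Orientations are given as a unit quaternion [w, x, y, z].
In Python, from plant import manip gives the robot as it stands. The module is installed in compiled form; this text tells all that it offers.
- The arm moves only by the shell command python3 -m crank 'ROWS' [OPENING]. ROWS is JSON, a list of rows, each a list of 4 numbers: the shift along the tool's x, y, z in cm, then the turn about the tool's z in units of 6 degrees (1.0 is 6 degrees). A call has 1 to 10 rows; each row shifts and turns the commanded pose from where the row before left it, along the tool's axes as they then stand; what a row does not reach is not made up. A row lasts 1/12 s, in which the tool goes at most 41.7 mm and 7.16 degrees, less where a joint would pass 70% of its speed; a pose out of reach is approached as far as the arm can. A call with a gripper value outside its range is refused whole. OPENING is the opening, from 0 (shut) to 1 (fully open), set as the call begins (- or left out, the last holds). The fingers move at their own pace and stop on an object; the grip force is fixed at half the most. Time passes only in rows, so rows that do not move let the fingers close. It gives the time, the measured TCP pose, the force and the opening at its end, in the units of the state.
- manip.state(): the state, without advancing time (a new reading comes with each control period).
- manip.grab_frame(name): name is "side" or "top"; returns a dict with "img" (384x512x3 uint8, red, green, blue), "intrinsics" (3x3 intrinsics, pixels), "position" and "orientation" of the camera in the world. Camera axes: x right, y up, looking along -z (the intrinsics and any distortion apply to the point x, -y, -z); pixel columns grow to the right and rows downward; lengths in m; the calibration is good to about 2 mm. A picture is of the moment at which its call begins. There is no depth.
- manip.job_done(): hands the job in, once; it reports no verdict.
The state is a dict: "time": time; "joint_pos": joint angles; "joint_vel": joint speeds; "joint_efforts": joint torques, N m; "tool_pos": TCP position; "tool_rot": TCP orientation; "contact_force": force on the tool from outside, world axes, zero at the start; "ft_torque": the same for the moment, N m; "gripper_width": opening from 0.0 (shut) to 1.0 (fully open).
Only numpy, scipy, OpenCV 4.12 (cv2) and the standard library are available. Lean on these libraries where they do the work, as an engineer would, in place of code of your own. Each camera call takes 0.05 s, during which the arm holds its last target.

## Working session

There is one attempt and no reset: what is moved stays moved. The work goes in short steps, Python scripts to look and compute and a shell command to move; the robot and the scene stay as the last step left them, time stands still between calls to the robot, and variables do not carry over. Pictures are saved under pics/ and viewed, and the job is handed in when it is done.

```bash
mkdir -p pics; cat > h.py <<'E'
import numpy as np, cv2
from scipy.spatial.transform import Rotation as R
from plant import manip
def grab(n,f):
    d=manip.grab_frame(n); cv2.imwrite('pics/'+f+'.png',cv2.cvtColor(d['img'],cv2.COLOR_RGB2BGR))
    np.savez('pics/'+f+'.npz',**{k:np.array(v) for k,v in d.items()}); return d
def load(f): return dict(np.load('pics/'+f+'.npz'))
def rot(q): return R.from_quat([q[1],q[2],q[3],q[0]]).as_matrix()
def ray(d,u,v):
    K=np.array(d['intrinsics']);p=np.linalg.inv(K)@[u,v,1]
    return np.array(d['position']),rot(d['orientation'])@np.array([p[0],-p[1],-p[2]])
def onz(d,u,v,z):
    o,r=ray(d,u,v); return o+r*(z-o[2])/r[2]
def proj(d,P):
    c=rot(d['orientation']).T@(np.array(P)-d['position']); p=np.array(d['intrinsics'])@[c[0],-c[1],-c[2]]; return p[:2]/p[2]
E
python3 - <<'E'
from h import *
for n in('side','top'):
    d=grab(n,n+'0'); print(n,[k for k in d],d['intrinsics'],d['position'],d['orientation'])
s=manip.state(); print(s['time'],s['tool_pos'],s['tool_rot'],s['gripper_width'],s['contact_force'])
E
```

```text
side ['img', 'intrinsics', 'position', 'orientation'] [[392.00784495   0.         254.34005736]
 [  0.         392.00784495 194.82981059]
 [  0.           0.           1.        ]] [0.36623012 0.66825481 0.59391297] [-0.15653959 -0.06856401  0.44774509  0.877678  ]
top ['img', 'intrinsics', 'position', 'orientation'] [[420.75086882   0.         255.01778988]
 [  0.         420.75086882 187.41023678]
 [  0.           0.           1.        ]] [ 0.55388276 -0.01671144  1.06478175] [-0.70227103 -0.0330351   0.0079051   0.71109886]
0.1 [0.20689026 0.58916527 0.23016422] [ 4.45606467e-04  8.15913565e-01  5.78173130e-01 -8.28904248e-04] 1.0002237477296048 [-0.38938833 -0.37870231 -0.43177365]
```

View pics/side0.png

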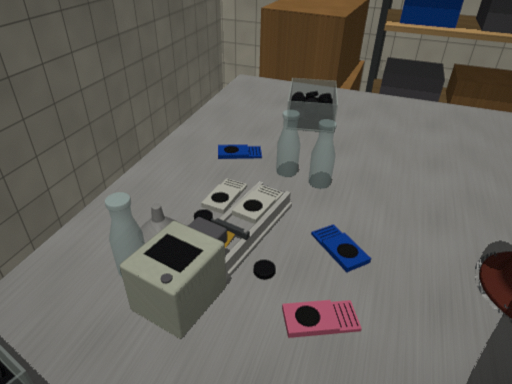

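View pics/top0.png

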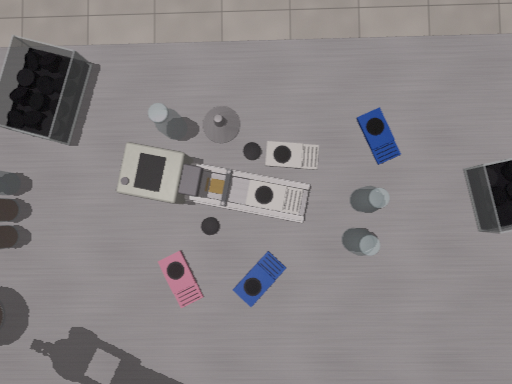

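Possible look-alikes in the top view are the white carrier in the channel (275,196), the white spare outside the rails (291,155), two blue ones (260,279) and (379,136), and a pink one (181,279). I choose the white one between the rails and will check it in a close crop.

```bash
python3 - <<'E'
from h import *
a=cv2.imread('pics/top0.png');b=cv2.imread('pics/side0.png')
cv2.imwrite('pics/ctop.png',cv2.resize(a[135:230,170:320],None,fx=5,fy=5,interpolation=cv2.INTER_CUBIC))
cv2.imwrite('pics/cside.png',cv2.resize(b[165:285,180:310],None,fx=5,fy=5,interpolation=cv2.INTER_CUBIC))
d=load('top0')
for u,v in [(255,187),(0,0),(511,0),(0,383),(511,383)]: print(onz(d,u,v,0))
E
```

```text
[0.6169171  0.02084244 0.        ]
[1.12496008 0.69459794 0.        ]
[ 1.08502498 -0.63684584  0.        ]
[0.1301758  0.67043222 0.        ]
[ 0.13367258 -0.59323672  0.        ]
```

View pics/ctop.png

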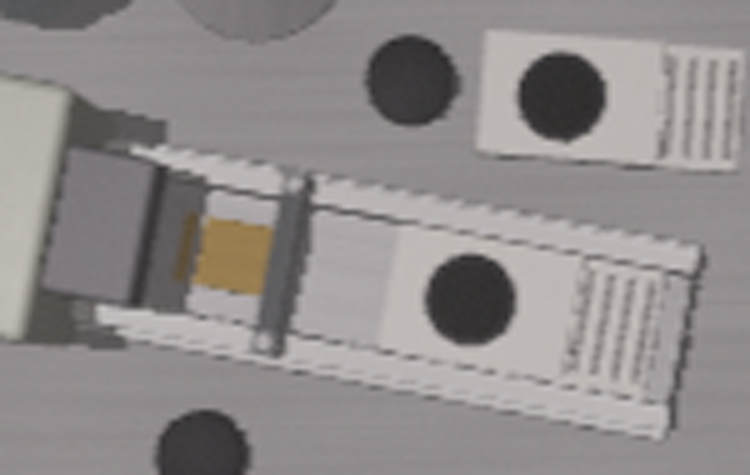

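View pics/cside.png

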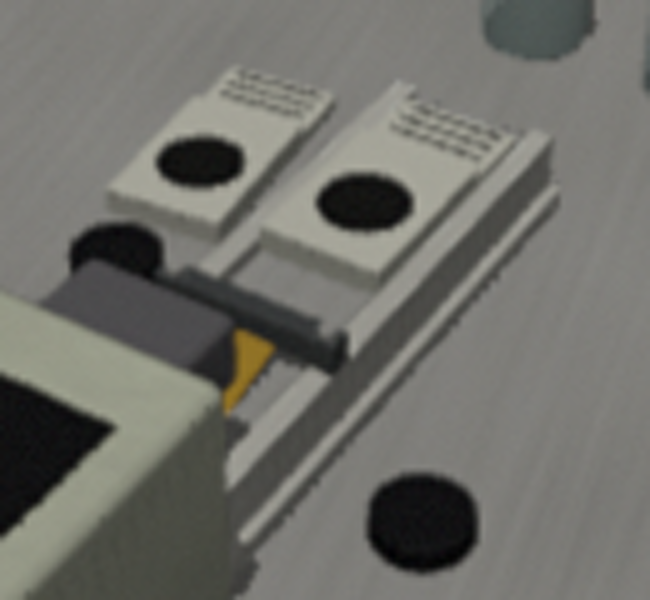

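The crop confirms the choice: the white carrier lies between the rails, with its cap at about (264,195), front edge at about x=248, ledge ribs at about (293,200), and the bar at (226,188). Now I'll measure these.

```bash
python3 - <<'E'
from h import *
T=load('top0');S=load('side0')
def caps(d,lo,hi):
    g=d['img'].max(2).astype(np.uint8); m=(g<60).astype(np.uint8)
    n,l,s,c=cv2.connectedComponentsWithStats(m)
    return [(c[i],s[i,4]) for i in range(1,n) if lo[0]<c[i][0]<hi[0] and lo[1]<c[i][1]<hi[1] and s[i,4]>40]
ct=caps(T,(240,180),(290,210)); cs=caps(S,(235,190),(275,220)); print(ct,cs)
a=ct[0][0];b=cs[0][0]; print('capT',onz(T,*a,.05),'capS',onz(S,*b,.05))
o1,r1=ray(T,*a);o2,r2=ray(S,*b)
t=np.linalg.lstsq(np.c_[r1,-r2],o2-o1,rcond=None)[0];print('tri',o1+r1*t[0],o2+r2*t[1])
f=lambda u,v:((u+.5)/5-.5+170,(v+.5)/5-.5+135)
def P(n,u,v,z): print(n,onz(T,*f(u,v),z).round(4))
for n,u,v,z in [('railUR',705,245,.042),('railUL',310,175,.042),('railLR',665,437,.042),('railLL',285,357,.042),
 ('inU',312,205,.042),('inU2',690,275,.042),('inL',290,343,.042),('inL2',660,405,.042),
 ('barU',297,180,.061),('barL',268,350,.061),
 ('frontU',398,226,.05),('frontL',380,348,.05),('stepU',585,262,.05),('stepL',560,375,.05),('rearU',668,280,.044),('rearL',648,398,.044)]: P(n,u,v,z)
fs=lambda u,v:((u+.5)/5-.5+180,(v+.5)/5-.5+165)
for n,u,v,z in [('S frontU',262,233,.05),('S frontL',378,277,.05),('S railend',550,138,.042),('S barL',340,335,.058),('S barU',190,268,.058),('S spU',405,85,.042)]: print(n,onz(S,*fs(u,v),z).round(4))
E
```

```text
[(array([263.80540541, 194.42702703]), np.int32(185))] [(array([252.475  , 205.19375]), np.int32(160))]
capT [ 0.59571554 -0.00197707  0.05      ] capS [0.59709054 0.0021729  0.05      ]
tri [ 0.59583319 -0.00193563  0.04714592] [ 0.59825495 -0.00118667  0.04725662]
railUR [ 0.6209 -0.1157  0.042 ]
railUL [0.6579 0.0762 0.042 ]
railLR [ 0.5282 -0.0947  0.042 ]
railLL [0.569  0.0891 0.042 ]
inU [0.6431 0.0753 0.042 ]
inU2 [ 0.6064 -0.1082  0.042 ]
inL [0.5758 0.0866 0.042 ]
inL2 [ 0.5436 -0.0926  0.042 ]
barU [0.6536 0.0807 0.061 ]
barL [0.5722 0.0953 0.061 ]
frontU [0.6316 0.0329 0.05  ]
frontL [0.5727 0.0423 0.05  ]
stepU [ 0.6129 -0.0572  0.05  ]
stepL [ 0.5587 -0.0443  0.05  ]
rearU [ 0.604  -0.0974  0.044 ]
rearL [ 0.5471 -0.0867  0.044 ]
S frontU [0.6321 0.0391 0.05  ]
S frontL [0.5738 0.0493 0.05  ]
S railend [ 0.5342 -0.0883  0.042 ]
S barL [0.5729 0.099  0.058 ]
S barU [0.6478 0.0816 0.058 ]
S spU [ 0.6144 -0.1059  0.042 ]
```

```bash
python3 -m crank '[[0,0,0,1.1],[0,0,0,1.1],[0,0,0,1.1],[0,0,0,1.1],[0,0,0,1.1],[0,0,0,1.1],[0,0,0,1.1],[0,0,0,1.1],[0,0,0,1.1],[0,0,0,1.1]]' 0
python3 -m crank '[[0,0,0,1.0],[0,0,0,1.0],[0,0,0,0.65],[0,0,0,0]]' 0
cat > rel.py <<'E'
from h import *
import sys
tgt=np.array([float(x) for x in sys.argv[1:4]])
s=manip.state();M=rot(s['tool_rot'])
u=np.array([.196,.981,0]);u/=np.linalg.norm(u)
print('t',round(s['time'],2),'pos',np.round(s['tool_pos'],4),'w',round(s['gripper_width'],3),'F',np.round(s['contact_force'],1))
print('axes x',M[:,0].round(3),'y',M[:,1].round(3),'z',M[:,2].round(3),'yaw err deg',round(np.degrees(np.arcsin(np.cross(-u,M[:,1])[2])),2))
print('move cm in tool',(M.T@(tgt-s['tool_pos'])*100).round(2))
c=np.array(s['tool_pos'])-[.613,.089,0]; print('coder x,y mm',(1000*c@u).round(1),(1000*(u[0]*c[1]-u[1]*c[0])).round(1))
E
python3 rel.py .579 -.072 .2
```

```text
time: 0.93
tool_pos: [0.207, 0.5893, 0.2306]
tool_rot: [0.001, 0.999, 0.038, -0.0]
contact_force: [-0.2, -0.6, 0.3]
gripper_width: -0.003
time: 1.27
tool_pos: [0.207, 0.5893, 0.2306]
tool_rot: [0.001, 0.995, -0.099, -0.0]
contact_force: [-0.1, -1.2, 0.3]
gripper_width: 0.005
t 1.27 pos [0.207  0.5893 0.2306] w 0.005 F [-0.1 -1.2  0.3]
axes x [ 0.981 -0.196 -0.   ] y [-0.196 -0.981  0.001] z [-0.001 -0.001 -1.   ] yaw err deg -0.02
move cm in tool [49.46 57.55  3.11]
coder x,y mm 411.1 496.2
```

```bash
python3 -m crank '[[2.47,2.88,0,0],[2.47,2.88,0,0],[2.47,2.88,0,0],[2.47,2.88,0,0],[2.47,2.88,0,0],[2.47,2.88,0,0],[2.47,2.88,0,0],[2.47,2.88,0,0],[2.47,2.88,0,0],[2.47,2.88,0,0]]' >/dev/null
python3 -m crank '[[2.47,2.88,0,0],[2.47,2.88,0,0],[2.47,2.88,0,0],[2.47,2.88,0,0],[2.47,2.88,0,0],[2.47,2.88,0,0],[2.47,2.88,0,0],[2.47,2.88,0,0],[2.47,2.88,0,0],[2.47,2.88,0,0]]' >/dev/null
python3 -m crank '[[0,0,0,0],[0,0,0,0]]'
python3 rel.py .580 -.069 .08
```

```text
time: 3.1
tool_pos: [0.5794, -0.0733, 0.2305]
tool_rot: [-0.0, 0.995, -0.099, -0.001]
contact_force: [-0.0, 0.3, -0.7]
gripper_width: 0.001
t 3.1 pos [ 0.5794 -0.0733  0.2305] w 0.001 F [-0.   0.3 -0.7]
axes x [ 0.981 -0.196 -0.002] y [-0.196 -0.981 -0.   ] z [-0.002  0.001 -1.   ] yaw err deg -0.03
move cm in tool [-0.   -0.43 15.05]
coder x,y mm -165.8 1.2
```

```bash
python3 -m crank '[[0,0,3.5,0],[0,0,3.5,0],[0,0,3.5,0],[0,0,3.0,0],[0,-0.4,1.9,0],[0,0,0,0],[0,0,0,0]]'
python3 rel.py .580 -.069 .044
python3 - <<'E'
from h import *
for n in('side','top'):
    d=grab(n,n+'1')
    p=proj(d,manip.state()['tool_pos']);print(p)
    i=cv2.cvtColor(d['img'],cv2.COLOR_RGB2BGR)
    x,y=int(p[0])-60,int(p[1])-50
    cv2.imwrite('pics/c'+n+'1.png',cv2.resize(i[y:y+100,x:x+120],None,fx=5,fy=5,interpolation=cv2.INTER_CUBIC))
E
```

```text
time: 3.68
tool_pos: [0.5787, -0.0664, 0.0763]
tool_rot: [-0.0, 0.995, -0.097, -0.001]
contact_force: [0.2, -0.4, 1.0]
gripper_width: -0.001
t 3.68 pos [ 0.5787 -0.0664  0.0763] w -0.001 F [ 0.2 -0.4  1. ]
axes x [ 0.981 -0.193 -0.003] y [-0.193 -0.981 -0.   ] z [-0.003  0.001 -1.   ] yaw err deg 0.18
move cm in tool [0.18 0.23 3.23]
coder x,y mm -159.1 3.2
[269.40184355 180.43926347]
[291.75344262 199.76135612]
```

View pics/cside1.png

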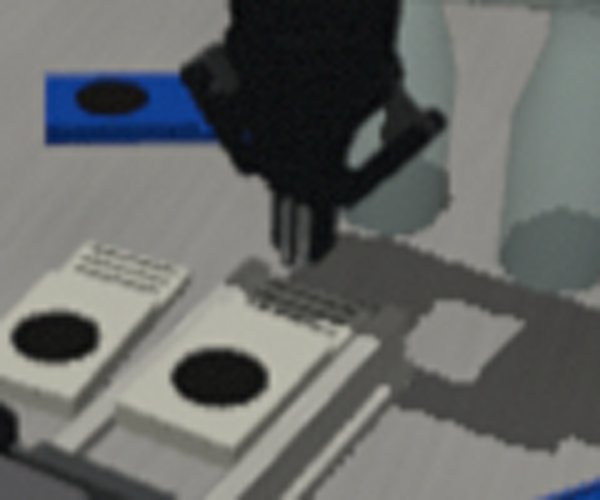

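View pics/ctop1.png

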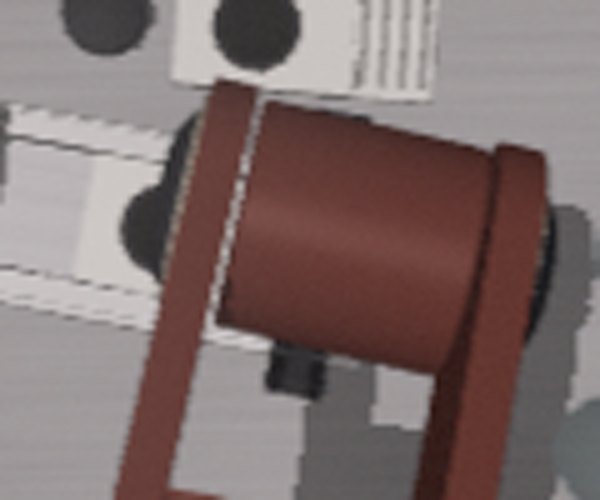

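Side crop: the fingertips are at about (297,258), above the ribbed ledge at about (310,310), and the spare is untouched. I'll project the fingertip footprint at ledge height onto the first, unobstructed pictures.

```bash
python3 - <<'E'
from h import *
s=manip.state();M=rot(s['tool_rot']);t=np.array(s['tool_pos']);t[2]=.044
for n,(x0,y0) in {'side':(220,170),'top':(240,160)}.items():
    d=load(n+'0');i=cv2.cvtColor(d['img'],cv2.COLOR_RGB2BGR)[y0:y0+70,x0:x0+80]
    i=cv2.resize(i,None,fx=6,fy=6,interpolation=cv2.INTER_CUBIC)
    q=np.array([((proj(d,t+M[:,0]*a+M[:,1]*b)-[x0,y0])+.5)*6-.5 for a,b in [(.0145,.011),(.0145,-.011),(-.0145,-.011),(-.0145,.011)]])
    cv2.polylines(i,[q.astype(int)],True,(0,0,255),1); globals()[n]=i
cv2.imwrite('pics/foot.png',np.vstack([side,top])[:,:])
cv2.imwrite('pics/foot.png',cv2.resize(np.hstack([side,top]),(800,350)))
E
```

```text
(no output)
```

View pics/foot.png

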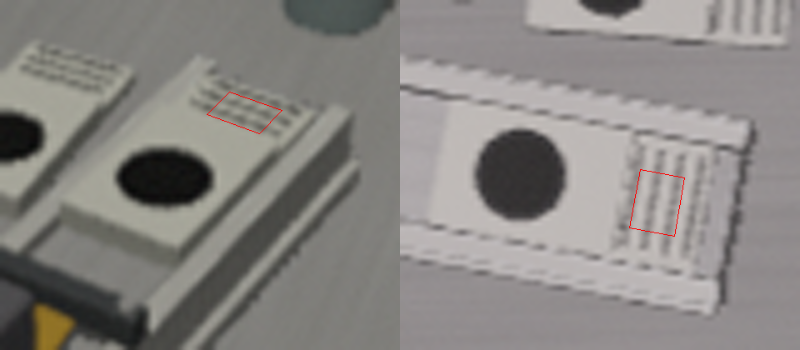

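The footprint lies on the ledge in both views, and a 2 mm sideways shift centres it. Now I lower and press in steps.

```bash
python3 -m crank '[[0.25,0,1.5,0],[0,0,1.2,0],[0,0,0.2,0],[0,0,0.2,0],[0,0,0,0],[0,0,0,0]]'; python3 -m crank '[[0,0,0.2,0],[0,0,0.2,0],[0,0,0,0],[0,0,0,0]]'; python3 rel.py .58 -.069 .035
```

```text
time: 4.28
tool_pos: [0.5828, -0.0683, 0.047]
tool_rot: [0.0, 0.995, -0.098, 0.0]
contact_force: [-0.2, 0.1, -0.2]
gripper_width: 0.003
time: 4.62
tool_pos: [0.5831, -0.0684, 0.0431]
tool_rot: [0.0, 0.995, -0.098, 0.001]
contact_force: [0.3, -0.4, 2.7]
gripper_width: 0.002
t 4.62 pos [ 0.5831 -0.0684  0.0431] w 0.002 F [ 0.3 -0.4  2.7]
axes x [ 0.981 -0.195  0.001] y [-0.195 -0.981  0.   ] z [ 0.001 -0.    -1.   ] yaw err deg 0.04
move cm in tool [-0.29  0.12  0.81]
coder x,y mm -160.2 -1.5
```

```bash
python3 -m crank '[[0,0,0.25,0],[0,0,0.25,0],[0,0,0.25,0],[0,0,0,0]]'; python3 -m crank '[[0,0,0.2,0],[0,0,0.2,0],[0,0,0,0],[0,0,0,0]]'
```

```text
time: 4.95
tool_pos: [0.5832, -0.0684, 0.0357]
tool_rot: [0.0, 0.995, -0.098, 0.001]
contact_force: [-1.0, 0.2, 9.4]
gripper_width: 0.003
time: 5.28
tool_pos: [0.5834, -0.0685, 0.0348]
tool_rot: [0.0, 0.995, -0.098, 0.0]
contact_force: [-9.9, 2.1, 22.1]
gripper_width: 0.001
```

```bash
python3 -m crank '[[-0.1,-0.3,0,0],[0,-0.4,0,0],[0,-0.4,0,0],[0,-0.4,0,0],[0,0,0,0]]'; python3 rel.py .58 -.069 .035
```

```text
time: 5.7
tool_pos: [0.5872, -0.0559, 0.0349]
tool_rot: [0.003, 0.995, -0.098, 0.003]
contact_force: [-3.0, -5.6, 16.0]
gripper_width: 0.003
t 5.7 pos [ 0.5872 -0.0559  0.0349] w 0.003 F [-3.  -5.6 16. ]
axes x [ 0.981 -0.194  0.007] y [-0.194 -0.981  0.005] z [ 0.005 -0.006 -1.   ] yaw err deg 0.09
move cm in tool [-0.46  1.42 -0.01]
coder x,y mm -147.2 -3.1
```

```bash
python3 -m crank '[[-0.1,-0.5,0.1,0],[0,-0.5,0,0],[0,-0.5,0,0],[0,-0.5,0,0],[0,0,0,0]]'; python3 rel.py .58 -.069 .035; python3 - <<'E'
from h import *
d=grab('side','side2');i=cv2.cvtColor(d['img'],cv2.COLOR_RGB2BGR)
cv2.imwrite('pics/cside2.png',cv2.resize(i[160:280,190:310],None,fx=5,fy=5,interpolation=cv2.INTER_CUBIC))
E
```

```text
time: 6.12
tool_pos: [0.5912, -0.0364, 0.0349]
tool_rot: [0.003, 0.995, -0.098, 0.004]
contact_force: [-2.7, -8.0, 19.2]
gripper_width: -0.0
t 6.12 pos [ 0.5912 -0.0364  0.0349] w -0.0 F [-2.7 -8.  19.2]
axes x [ 0.981 -0.194  0.009] y [-0.194 -0.981  0.005] z [ 0.008 -0.007 -1.   ] yaw err deg 0.1
move cm in tool [-0.47  3.42  0.  ]
coder x,y mm -127.2 -3.2
```

View pics/cside2.png

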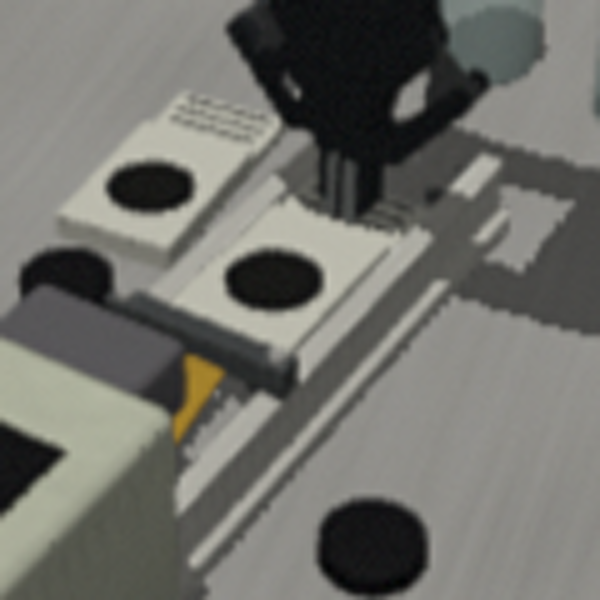

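The carrier at about (275,280) in the crop follows the fingers, pressed flush between the rails and nearing the bar. I continue.

```bash
python3 -m crank '[[-0.1,-0.5,0.1,0],[0,-0.5,0,0],[0,-0.5,0,0],[0,-0.5,0,0],[0,0,0,0]]'; python3 -m crank '[[-0.05,-0.5,0,0],[0,-0.5,0,0],[0,-0.5,0,0],[0,-0.5,0,0],[0,0,0,0]]';python3 rel.py .58 -.069 .035
```

```text
time: 6.58
tool_pos: [0.5951, -0.0169, 0.0349]
tool_rot: [0.003, 0.995, -0.098, 0.005]
contact_force: [-1.4, -8.5, 21.6]
gripper_width: -0.003
time: 7.0
tool_pos: [0.5989, 0.0031, 0.0349]
tool_rot: [0.003, 0.995, -0.098, 0.006]
contact_force: [-1.0, -7.6, 20.7]
gripper_width: -0.001
t 7.0 pos [0.5989 0.0031 0.0349] w -0.001 F [-1.  -7.6 20.7]
axes x [ 0.981 -0.194  0.012] y [-0.194 -0.981  0.004] z [ 0.011 -0.007 -1.   ] yaw err deg 0.1
move cm in tool [-0.45  7.44  0.02]
coder x,y mm -87.0 -2.9
```

```bash
python3 -m crank '[[0,-0.5,0.05,0],[0,-0.5,0,0],[0,-0.5,0,0],[0,-0.5,0,0],[0,0,0,0]]'; python3 -m crank '[[0,-0.5,0.05,0],[0,-0.5,0,0],[0,-0.5,0,0],[0,-0.5,0,0],[0,0,0,0]]';python3 rel.py .58 -.069 .035; python3 - <<'E'
from h import *
d=grab('side','side3');i=cv2.cvtColor(d['img'],cv2.COLOR_RGB2BGR)
cv2.imwrite('pics/cside3.png',cv2.resize(i[160:280,190:310],None,fx=5,fy=5,interpolation=cv2.INTER_CUBIC))
E
```

```text
time: 7.42
tool_pos: [0.603, 0.0219, 0.0349]
tool_rot: [0.004, 0.995, -0.098, 0.006]
contact_force: [-1.8, -12.2, 22.0]
gripper_width: 0.004
time: 7.83
tool_pos: [0.607, 0.0415, 0.0349]
tool_rot: [0.004, 0.995, -0.098, 0.006]
contact_force: [-2.8, -12.1, 25.5]
gripper_width: 0.005
t 7.83 pos [0.607  0.0415 0.0349] w 0.005 F [ -2.8 -12.1  25.5]
axes x [ 0.981 -0.194  0.012] y [-0.194 -0.981  0.006] z [ 0.011 -0.008 -1.   ] yaw err deg 0.11
move cm in tool [-0.5  11.36  0.05]
coder x,y mm -47.8 -3.4
```

View pics/cside3.png

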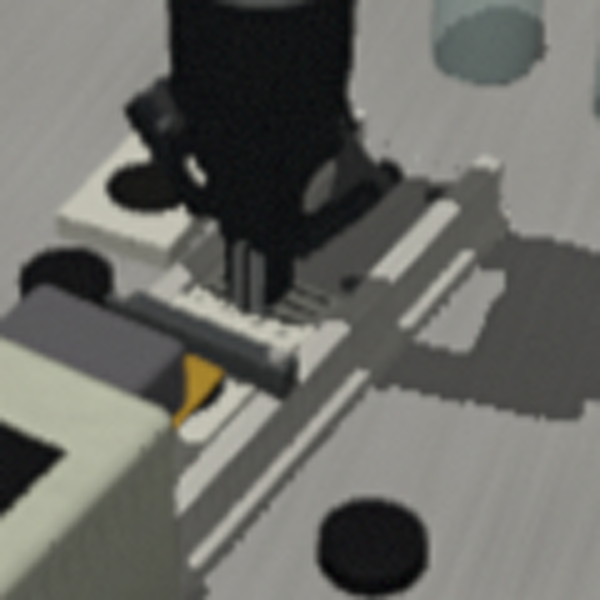

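The carrier is well under the bar and the leaf (cap visible below the leaf at about (205,395)). The fingers are just behind the step, with about 22 mm left. I push on until the stop reacts.

```bash
python3 -m crank '[[-0.1,-0.5,0,0],[0,-0.5,0,0],[0,-0.4,0,0],[0,0,0,0]]'; python3 -m crank '[[0,-0.3,0,0],[0,-0.3,0,0],[0,0,0,0],[0,0,0,0]]';python3 rel.py .58 -.069 .035
```

```text
time: 8.22
tool_pos: [0.6091, 0.0556, 0.0349]
tool_rot: [0.003, 0.995, -0.098, 0.006]
contact_force: [-1.8, -12.7, 23.7]
gripper_width: 0.001
time: 8.55
tool_pos: [0.6102, 0.0612, 0.0349]
tool_rot: [0.003, 0.995, -0.098, 0.006]
contact_force: [-2.6, -12.6, 24.1]
gripper_width: 0.003
t 8.55 pos [0.6102 0.0612 0.0349] w 0.003 F [ -2.6 -12.6  24.1]
axes x [ 0.981 -0.194  0.013] y [-0.194 -0.981  0.005] z [ 0.012 -0.008 -1.   ] yaw err deg 0.08
move cm in tool [-0.43 13.36  0.05]
coder x,y mm -27.8 -2.7
```

```bash
python3 -m crank '[[0,-0.3,0,0],[0,0,0,0],[0,0,0,0]]'; python3 -m crank '[[0,-0.3,0,0],[0,0,0,0],[0,0,0,0]]'; python3 -m crank '[[0,-0.2,0,0],[0,0,0,0],[0,0,0,0]]'
```

```text
time: 8.8
tool_pos: [0.6107, 0.0639, 0.0349]
tool_rot: [0.003, 0.995, -0.098, 0.006]
contact_force: [-2.6, -12.7, 23.3]
gripper_width: 0.002
time: 9.05
tool_pos: [0.6111, 0.0654, 0.0349]
tool_rot: [0.005, 0.995, -0.098, 0.006]
contact_force: [-3.8, -18.3, 24.6]
gripper_width: 0.001
time: 9.3
tool_pos: [0.6111, 0.0655, 0.0349]
tool_rot: [0.007, 0.995, -0.098, 0.005]
contact_force: [-6.7, -23.8, 25.6]
gripper_width: 0.001
```

It has stopped against the end stop: no further motion, and the push has risen to 24 N. I ease off the forward push slightly and lift straight up.

```bash
python3 -m crank '[[0,0.15,0,0],[0,0,0.0,0],[0,0,0,0]]'; python3 -m crank '[[0,0.1,-0.25,0],[0,0,-0.25,0],[0,0,0,0]]'; python3 rel.py .58 -.069 .035
```

```text
time: 9.55
tool_pos: [0.6111, 0.0654, 0.0349]
tool_rot: [0.005, 0.995, -0.098, 0.006]
contact_force: [-3.8, -18.4, 25.6]
gripper_width: -0.003
time: 9.8
tool_pos: [0.609, 0.0655, 0.0355]
tool_rot: [0.004, 0.995, -0.098, 0.004]
contact_force: [3.2, -14.6, 8.0]
gripper_width: 0.003
t 9.8 pos [0.609  0.0655 0.0355] w 0.003 F [  3.2 -14.6   8. ]
axes x [ 0.981 -0.195  0.01 ] y [-0.195 -0.981  0.007] z [ 0.008 -0.009 -1.   ] yaw err deg 0.04
move cm in tool [-0.22 13.76  0.14]
coder x,y mm -23.8 -0.7
```

```bash
python3 -m crank '[[0,0.12,-0.15,0],[0,0.1,-0.15,0],[0,0,0,0]]';  python3 -m crank '[[0,0,-0.2,0],[0,0.0,-0.2,0],[0,0,0,0]]'; python3 rel.py .58 -.069 .035
```

```text
time: 10.05
tool_pos: [0.607, 0.0658, 0.0371]
tool_rot: [0.002, 0.995, -0.098, 0.002]
contact_force: [1.7, -7.5, 4.4]
gripper_width: -0.002
time: 10.3
tool_pos: [0.605, 0.0662, 0.0392]
tool_rot: [0.002, 0.995, -0.098, 0.0]
contact_force: [0.5, -6.5, 1.1]
gripper_width: -0.001
t 10.3 pos [0.605  0.0662 0.0392] w -0.001 F [ 0.5 -6.5  1.1]
axes x [ 0.981 -0.195  0.001] y [-0.195 -0.981  0.004] z [-0.    -0.004 -1.   ] yaw err deg 0.04
move cm in tool [ 0.19 13.75  0.47]
coder x,y mm -23.9 3.4
```

Vertical load is nearly gone and the fingers have left the ledge. Next I ease off the step and rise clear.

```bash
python3 -m crank '[[0,0.1,-0.1,0],[0,0.1,-0.1,0],[0,0.2,-0.2,0],[0,0.2,-0.5,0],[0,0.3,-1.5,0],[0,0.5,-3,0],[0,1,-3.5,0],[0,0,0,0]]'; python3 rel.py .58 -.069 .035
python3 -m crank '[[0,2,-3.5,0],[0,4,0,0],[0,4,0,0],[0,4,0,0],[0,4,0,0],[0,0,0,0],[0,0,0,0]]'; python3 - <<'E'
from h import *
for n,(x,y) in {'side':(190,160),'top':(180,140)}.items():
    d=grab(n,n+'4');i=cv2.cvtColor(d['img'],cv2.COLOR_RGB2BGR)
    cv2.imwrite('pics/c'+n+'4.png',cv2.resize(i[y:y+110,x:x+140],None,fx=5,fy=5,interpolation=cv2.INTER_CUBIC))
E
```

```text
time: 10.97
tool_pos: [0.6048, 0.0437, 0.1375]
tool_rot: [-0.0, 0.995, -0.098, 0.007]
contact_force: [0.9, -0.2, 1.3]
gripper_width: -0.003
t 10.97 pos [0.6048 0.0437 0.1375] w -0.003 F [ 0.9 -0.2  1.3]
axes x [ 0.981 -0.196  0.013] y [-0.196 -0.981 -0.002] z [ 0.013 -0.001 -1.   ] yaw err deg 0.02
move cm in tool [-0.36 11.56 10.23]
coder x,y mm -46.0 -0.8
time: 11.55
tool_pos: [0.5649, -0.1335, 0.1642]
tool_rot: [-0.0, 0.995, -0.1, 0.0]
contact_force: [-0.9, 1.6, 0.5]
gripper_width: -0.001
```

View pics/cside4.png

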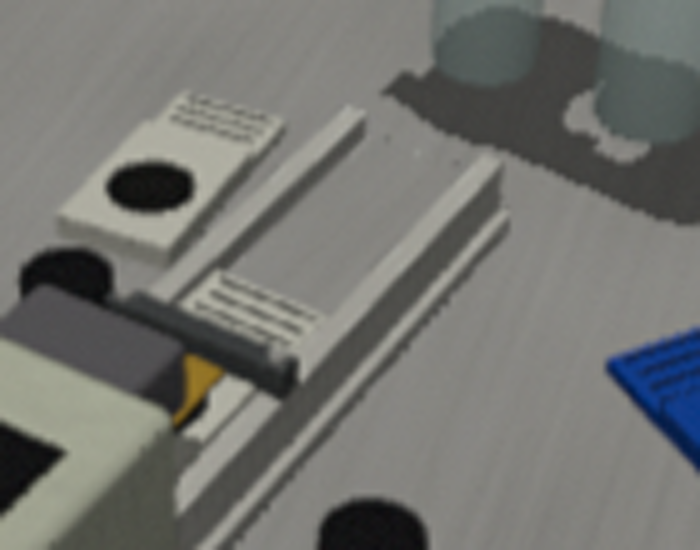

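View pics/ctop4.png

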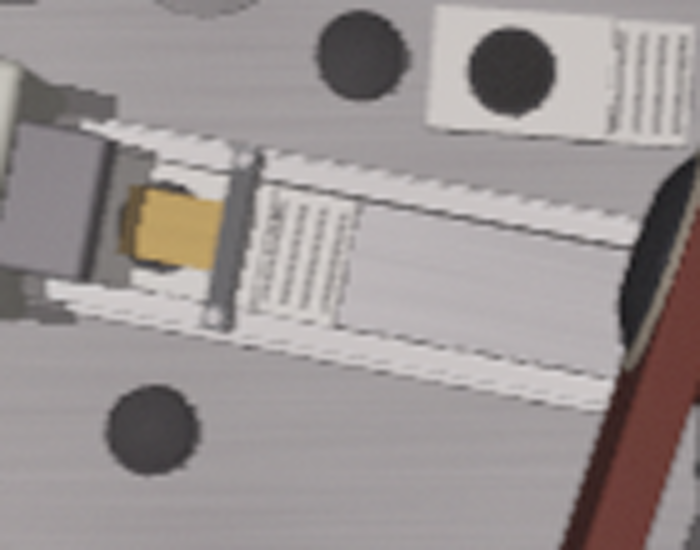

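Both crops show the carrier under the bar and leaf, with its ledge (300,255 in the top crop) in the open behind the bar. I check its rear edge against the expected coder x of -55 mm, and compare the bystanders with the first pictures.

```bash
python3 - <<'E'
from h import *
T=load('top4');u=np.array([.196,.981,0])
f=lambda u,v:((u+.5)/5-.5+180,(v+.5)/5-.5+140)
p=[onz(T,*f(a,b),.038) for a,b in((362,200),(342,322))]
b=[onz(T,*f(a,b),.061) for a,b in((250,152),(217,322))]
bc=(b[0]+b[1])/2;d=p[0]-p[1]
print('rear coder x mm',[1000*((q-bc)@u).round(4) for q in p],'angle',np.degrees(np.arctan2(d@u,d@[.981,-.196,0])).round(2))
S=load('side4');fs=lambda u,v:((u+.5)/5-.5+190,(v+.5)/5-.5+160)
print('side rear',[(1000*((onz(S,*fs(a,b),.038)-[.613,.089,0])@u)).round(1) for a,b in((218,270),(325,318))])
for n in('top','side'):
    D=cv2.absdiff(load(n+'0')['img'],load(n+'4')['img']).max(2)
    m=cv2.morphologyEx((D>50).astype(np.uint8),cv2.MORPH_OPEN,np.ones((2,2)))
    k,l,s,c=cv2.connectedComponentsWithStats(m); print(n,[s[i].tolist() for i in range(1,k) if s[i,4]>8])
s=manip.state();print(s['contact_force'])
E
```

```text
rear coder x mm [np.float64(-56.099999999999994), np.float64(-57.5)] angle 1.37
side rear [np.float64(-51.9), np.float64(-49.0)]
top [[258, 166, 142, 218, 15238], [211, 173, 7, 7, 19], [305, 172, 16, 37, 211], [228, 179, 6, 24, 48], [208, 181, 4, 11, 32], [256, 187, 18, 18, 267], [363, 196, 5, 4, 13], [32, 328, 150, 56, 3372]]
side [[261, 0, 3, 8, 16], [265, 0, 26, 30, 651], [292, 0, 75, 18, 1005], [366, 0, 18, 29, 364], [390, 0, 82, 19, 840], [285, 55, 7, 2, 14], [263, 63, 46, 76, 1909], [309, 108, 4, 4, 11], [269, 165, 227, 97, 4864], [248, 186, 16, 15, 59], [245, 201, 18, 11, 163], [236, 205, 8, 8, 29], [233, 236, 8, 6, 28], [501, 238, 11, 7, 46], [226, 242, 5, 5, 11], [467, 281, 36, 67, 1155], [468, 352, 44, 32, 928]]
[-0.67135191 -0.68209865 -0.45209394]
```

View pics/top4.png

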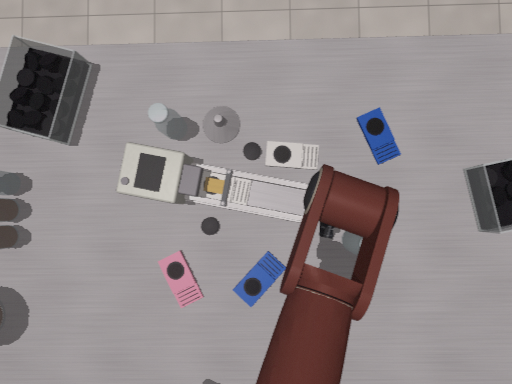

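Top gives a rear edge at about -57 mm and side about -50 mm, against -55 expected and a limit of -59. One finer check along the channel in the top view: bar edges to carrier rear.

```bash
python3 - <<'E'
from h import *
from scipy.ndimage import map_coordinates as mc
for nm in('top','side'):
  T=load(nm+'4');g=T['img'].astype(float).mean(2);u=np.array([.196,.981,0]);w=np.array([.981,-.196,0])
  def prof(xs,z,ys):
    P=[]
    for y in ys:
        q=np.array([proj(T,np.array([.613,.089,z])+u*x+w*y) for x in xs]); P.append(mc(g,[q[:,1],q[:,0]],order=1))
    return np.mean(P,0)
  ys=np.linspace(-.02,.02,15)
  xs=np.arange(-.02,.022,.0015);print(nm,'bar',[(round(x*1e3,1),int(v)) for x,v in zip(xs,prof(xs,.058,ys))])
  xs=np.arange(-.068,-.040,.001);print('rear',[(round(x*1e3,1),int(v)) for x,v in zip(xs,prof(xs,.038,ys))])
E
```

```text
top bar [(np.float64(-20.0), 162), (np.float64(-18.5), 167), (np.float64(-17.0), 172), (np.float64(-15.5), 179), (np.float64(-14.0), 190), (np.float64(-12.5), 198), (np.float64(-11.0), 191), (np.float64(-9.5), 170), (np.float64(-8.0), 136), (np.float64(-6.5), 108), (np.float64(-5.0), 98), (np.float64(-3.5), 98), (np.float64(-2.0), 104), (np.float64(-0.5), 106), (np.float64(1.0), 106), (np.float64(2.5), 106), (np.float64(4.0), 107), (np.float64(5.5), 116), (np.float64(7.0), 133), (np.float64(8.5), 149), (np.float64(10.0), 157), (np.float64(11.5), 160), (np.float64(13.0), 160), (np.float64(14.5), 160), (np.float64(16.0), 160), (np.float64(17.5), 160), (np.float64(19.0), 159), (np.float64(20.5), 156)]
rear [(np.float64(-68.0), 183), (np.float64(-67.0), 183), (np.float64(-66.0), 183), (np.float64(-65.0), 183), (np.float64(-64.0), 183), (np.float64(-63.0), 183), (np.float64(-62.0), 183), (np.float64(-61.0), 183), (np.float64(-60.0), 183), (np.float64(-59.0), 182), (np.float64(-58.0), 176), (np.float64(-57.0), 169), (np.float64(-56.0), 165), (np.float64(-55.0), 168), (np.float64(-54.0), 17
[... 1123 characters left out ...]
np.float64(-66.0), 132), (np.float64(-65.0), 132), (np.float64(-64.0), 132), (np.float64(-63.0), 132), (np.float64(-62.0), 132), (np.float64(-61.0), 132), (np.float64(-60.0), 132), (np.float64(-59.0), 132), (np.float64(-58.0), 132), (np.float64(-57.0), 132), (np.float64(-56.0), 132), (np.float64(-55.0), 133), (np.float64(-54.0), 136), (np.float64(-53.0), 139), (np.float64(-52.0), 143), (np.float64(-51.0), 145), (np.float64(-50.0), 143), (np.float64(-49.0), 136), (np.float64(-48.0), 126), (np.float64(-47.0), 120), (np.float64(-46.0), 120), (np.float64(-45.0), 127), (np.float64(-44.0), 137), (np.float64(-43.0), 148), (np.float64(-42.0), 156), (np.float64(-41.0), 159), (np.float64(-40.0), 154)]
```

Relative to the bar, the rear edge comes out at about -56 mm in the top view and about -55 mm to -58 mm in the side view. Both are consistent with home (-55) and inside the -59 limit. Handing in.

```bash
python3 -c "
from plant import manip
print(manip.job_done())"
```

```text
the job is handed in; nothing more can be done
None
```

I pushed the white carrier home against the end stop, let go and handed the job in after about 12 s of robot time. With the fingers shut, I pressed the ledge down until the floor bottomed (tip at 34.9 mm, 16–26 N). I then pushed it under the bar and leaf until it stopped moving and the push rose from about 12 N to 24 N. After that I eased off, lifted straight up and backed away.

**Carrier position:** The last pictures show the carrier straight under the bar and leaf. Its rear edge measures about -56 mm in the top view, against -55 mm expected and a limit of -59 mm.

**Disagreements:** The side view first read about -50 mm. It falls to between -55 and -58 mm once I correct for that view showing the bar about 5 mm off. The rear-edge angle read 1.4°, within picking error.

**Clear of everything else:** The force reading is about zero. The spare carrier, caps, funnel and bottle by the coder look unmoved. In the last top view the arm hides the other two bottles, and I checked them only by eye in the side view. I could not measure how far the floor plate was down after release.

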